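# Raking latch spindles into a row beside the lockbox

### The job

Take the hand rake off its rest and comb the four scattered square steel spindles into one close row: flat on the shelf, side by side, lying along the lockbox's flat right-hand side (the side towards the rake's rest) and about midway along it. Move the spindles only with the rake, never with the gripper, and leave everything else on the shelf where it is. Finish by laying the rake back on its rest as you found it.

Things in the scene. Friction and masses are not known exactly. Their poses are not given: they have to be found in the camera images.
- lockbox: Grey steel lockbox bolted to the shelf (does not move), 240 mm along its x, 200 mm along its y, 90 mm high, 100 mm over the bail on its lid. Origin: centre of its underside. Its -x face has the round red push button catch and faces the robot.
- lockbox_side (a point): Middle of the foot of the lockbox's flat right-hand side (its y = -100 mm plane, 240 mm long along its x), where the row belongs; the scattered things lie out from it in the lockbox's -y direction.
- bar1: One of four identical loose plain square latch spindles: bright steel bar 12 x 12 mm, 100 mm long, about 110 g, lying on the shelf. Origin: its centre (6 mm above the shelf); x along its length.
- bar2: One of four identical loose plain square latch spindles: bright steel bar 12 x 12 mm, 100 mm long, about 110 g, lying on the shelf. Origin: its centre (6 mm above the shelf); x along its length.
- bar3: One of four identical loose plain square latch spindles: bright steel bar 12 x 12 mm, 100 mm long, about 110 g, lying on the shelf. Origin: its centre (6 mm above the shelf); x along its length.
- bar4: One of four identical loose plain square latch spindles: bright steel bar 12 x 12 mm, 100 mm long, about 110 g, lying on the shelf. Origin: its centre (6 mm above the shelf); x along its length.
- rake: Loose hand rake, about 180 g. Origin: middle of its straight wooden handle, 110 mm along x, 24 mm wide (y, flat sides), 26 mm high (z). +x points to the head: ferrule (23 mm thick) from x = 55 to 73 mm, round neck (11 mm) to x = 102 mm, then it bends down to the head at x = 115 mm. Starts level on its rest, tine tips 10 mm above the shelf; it balances at x = 40 mm.
- rake_tips (a point): Middle of the rake's row of tine tips, at x = 115, z = -65 mm of the rake. Cross head 10 mm thick, 90 mm wide along y, from 17 to 27 mm below the handle's middle; from it hang five straight tines 6 x 6 mm at y = -40, -20, 0, 20, 40 mm, their faces at x = 112 and 118 mm.
- rest: Wooden tool rest fixed to the shelf: plank 165 x 70 x 14 mm with two forked uprights 10 mm thick, at x = -43 mm (holds the handle's tail) and x = +86 mm (holds the neck). Origin: on the shelf under the middle of the rested handle; x along the rake, towards its head. The rested rake's origin is 75 mm above this, axes parallel; the handle is free between the uprights for gripping.
- rest_fork (a point): Floor of the fork for the rake's neck, 69.5 mm up, slot 16 mm wide; the tail fork's floor is 62 mm up, its slot 28 mm wide. The prongs flare outwards, rising to about 80 mm (tail) and 90 mm (neck), so that the rake is lifted straight up and laid straight down.
- padlock: Bystander: silver-painted padlock lying flat, 77 mm long along x with its steel shackle at +x, 52 mm wide, 24 mm thick. Origin: under its middle, on the shelf; it fits in a circle of 44 mm radius about it.
- hinge: Bystander: brass butterfly hinge opened flat, 78 x 66 mm, 4 mm thick, 9 mm at the knuckle. Origin: under its middle; fits in a circle of 51 mm radius.
- bushing: Bystander: black nylon hinge bushing standing on its flange, 72 mm across the flange, 54 mm above it, 30 mm high. Origin: middle of its underside.
- gatering: Bystander: iron gate ring lying flat, 82 mm across, bar 10 mm thick, with an eye 17 mm thick at -x. Origin: middle of the ring, on the shelf; fits in a circle of 45 mm radius.
- hammer: Bystander towards the back: hammer, 260 mm long, lying along its x, head at +x. Origin under its middle.
- jar: Bystander near the robot: upright glass jar, 64 mm across, 100 mm high. Origin: middle of its underside.
Things that resemble listed ones, but are neither listed nor needed, are in the scene too. Leave any pink look-alike of the bar1 alone.

How it is judged:
By the outcome, as a careful person would: the job done as asked, in the order asked, and still so for the second after the job is handed in, with the robot touching nothing.
It also fails if it takes over 72 s, if anything falls off the work surface, if the arm or the gripper's body presses on something with over 40 N, if the wrist force passes 120 N, or if a joint passes its speed limit or range.

### The arm

A 6-joint arm with a two-finger parallel gripper is mounted at the origin on the work surface. World frame = base frame: x ahead of the robot, y to its left, z up, the work surface at z = 0. Lengths are in m, angles in rad, forces in N, time in s.
With the tool pointing down it reaches from about 0.275 to 0.75 m from the base axis. Payload 10.2 kg.
Tool frame: the origin (TCP) lies midway between the tips of the shut fingers; the grasp point (between the pads) lies 19 mm behind it (env.hold_point_z is the distance from the TCP to the grasp point, in m); x points along the fingers, z is the direction in which the jaws open and shut, and the axes are right-handed (so a half turn about x gives the same grasp; the last joint's range is limited). The gripper opens to 85 mm and grips with 20 to 120 N. Pads are 22 mm wide; open, the fingers measure 114 mm over their backs; the gripper's body (76 mm by 85 mm) begins 54 mm behind the grasp point. The pads swing forward as they close: fully open they stand 13 mm farther back than shut.
Start: joints at [1.095, 0.313, 1.498, -0, 1.331, -0.223], TCP at [0.131, 0.508, 0.193] pointing down, gripper open.
Joint ranges: [-2.94, 2.94], [-0.97, 2.17], [0.19, 2.56], [-1.23, 4.37], [0.02, 3.11], [-2.88, 2.88]. Speed limits (rad/s): [2.39, 2.39, 3.01, 3.14, 3.14, 3.14].

### API

Orientations are given as a unit quaternion [x, y, z, w].
In Python, from bench import env, kinematics, monitor, eyes, job gives the robot as it stands. The module is installed in compiled form; this text tells all that it offers. Calls block until the motion is done:
- env.reach(position, orientation): joint-space move of the TCP to a pose.
- env.movel(position, velocity=0.15, frame=None, guard=None): straight line of the TCP; frame=None keeps the orientation; velocity is the mean speed in m/s. With guard (N) it stops when the force on the tool has changed by that much, and returns True; else False.
- env.set_joints(angles): joint-space move.
- env.release() and env.close_gripper(effort=None): open the fingers fully, or close them until they stop; effort is the grip in N (None keeps the last).
- env.hold(seconds).
- kinematics.ik(position, orientation): joint angles nearest the present ones, or None.
- monitor.sense(): the state.
- eyes.grab_frame(name): name is "scene" or "top" or "wrist"; returns a dict with "frame" (400x640x3 uint8, red, green, blue), "mtx" (3x3 intrinsics, pixels), "view" (4x4, takes a point from world to camera coordinates). Camera axes: x right, y down, z forward; pixel columns grow to the right and rows downward; lengths in m; the calibration is good to about 2 mm. The wrist camera is an equidistant fisheye: a pixel r from the principal point sees the ray r / f radians off the axis. A picture is of the moment at which its call begins. There is no depth.
A pose or a line that the arm cannot do raises env.MotionError and nothing moves.
- job.hand_in(): hands the job in, once; it reports no verdict.
The state is a dict: "clock": time; "joints": joint angles; "qvel": joint speeds; "joint_efforts": joint torques, N m; "position": TCP position; "ee_rot": TCP orientation; "contact_force": force on the tool from outside, world axes, zero at the start; "ft_torque": the same for the moment, N m; "finger_gap": opening from 0.0 (shut) to 1.0 (fully open).
Only numpy, scipy, OpenCV 4.12 (cv2) and the standard library are available. Lean on these libraries where they do the work, as an engineer would, in place of code of your own. Each camera call takes 0.05 s, during which the arm holds its last target. There are 200 camera calls.

## Working session

There is one attempt and no reset: what is moved stays moved. The work goes in short steps, each a Python script; the robot and the scene stay as the last script left them, time stands still between calls to the robot, and variables do not carry over. Pictures are saved under pics/ and viewed, about 8 in all and at most 12, crops included, and the job is handed in when it is done.

```bash
mkdir -p pics
cat > h.py <<'E'
import numpy as np, cv2
from bench import env, kinematics, monitor, eyes, job
def snap(n,fn=None):
    d=eyes.grab_frame(n)
    if fn: cv2.imwrite('pics/'+fn,d['frame'][:,:,::-1])
    return d
def ray(d,u,v,z):
    R=d['view'][:3,:3];t=d['view'][:3,3];c=-R.T@t
    r=R.T@np.linalg.inv(d['mtx'])@np.array([u,v,1.]);return c+r*(z-c[2])/r[2]
def proj(d,p):
    q=d['view'][:3,:3]@np.array(p)+d['view'][:3,3];q=d['mtx']@q;return q[:2]/q[2]
E
python3 - <<'E'
from h import *
import pickle
t=snap('top','top.png');s=snap('scene','scene.png')
pickle.dump((t,s),open('f0.pkl','wb'))
for d in (t,s): print(d['mtx'].round(1).tolist(),(-d['view'][:3,:3].T@d['view'][:3,3]).round(3),d['view'][:3,:3].round(2).tolist())
st=monitor.sense();print(st['ee_rot'],st['position'],st['clock'],env.hold_point_z)
E
```

```text
[[406.0, 0.0, 316.3], [0.0, 406.0, 199.2], [0.0, 0.0, 1.0]] [0.299 0.007 1.174] [[0.05, -1.0, 0.0], [-0.97, -0.05, -0.23], [0.23, 0.01, -0.97]]
[[404.8, 0.0, 325.3], [0.0, 404.8, 190.5], [0.0, 0.0, 1.0]] [1.207 0.538 0.625] [[-0.62, 0.79, -0.01], [0.43, 0.33, -0.84], [-0.66, -0.52, -0.54]]
[-0.43314392  0.55941552  0.43282136  0.55866473] [0.13118501 0.50806987 0.19260307] 0.1 0.0187
```

View pics/top.png

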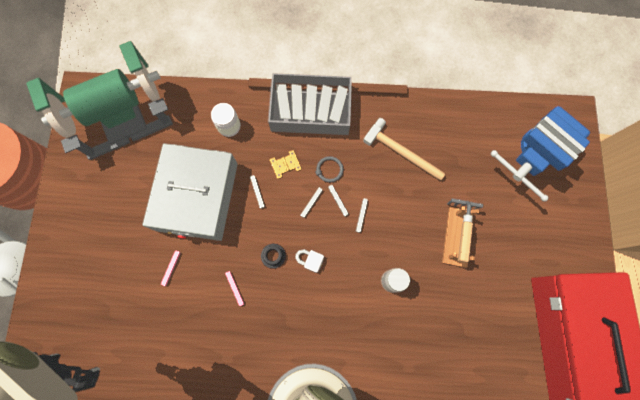

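View pics/scene.png

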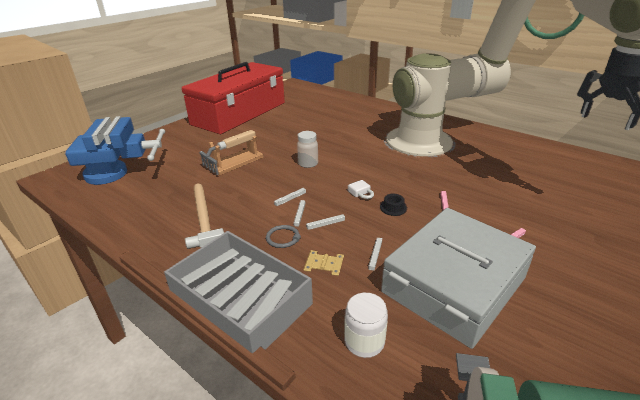

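The top view shows the lockbox around (190,192), with its right side facing the bars. The bars are at (257,192), (312,202), (339,200) and (362,215), and the rake on its rest is at (462,232) with its head up. Next I measure them.

Run:
```python
from h import *
import pickle
t,s=pickle.load(open('f0.pkl','rb'))
im=t['frame'];hsv=cv2.cvtColor(im,cv2.COLOR_RGB2HSV)
def comps(m,d,amin,z,roi=None):
    if roi: 
        k=np.zeros_like(m);k[roi[1]:roi[3],roi[0]:roi[2]]=1;m=m*k
    n,l,st,c=cv2.connectedComponentsWithStats(m.astype(np.uint8))
    for i in range(1,n):
        if st[i,4]<amin: continue
        v,u=np.nonzero(l==i);P=np.array([ray(d,a,b,z)[:2] for a,b in zip(u,v)])
        cc=P.mean(0);w,V=np.linalg.eigh(np.cov((P-cc).T));a=V[:,1]
        q=(P-cc)@V
        r=cv2.minAreaRect(((P)*1000).astype(np.float32))
        print(st[i,4],c[i].round(1),cc.round(4),'ang',np.degrees(np.arctan2(a[1],a[0])).round(1)%180,'size',np.ptp(q,axis=0).round(3),'mar',np.round(r[0],1),np.round(r[1],1),round(r[2],1))
print('bright');comps((hsv[:,:,1]<70)&(hsv[:,:,2]>140),t,30,.012,(240,170,420,300))
print('box');comps((hsv[:,:,1]<60)&(hsv[:,:,2]>90),t,1000,.09,(135,135,245,250))
print('brass');comps((hsv[:,:,1]>120)&(hsv[:,:,2]>170)&(hsv[:,:,0]>17),t,30,.005,(250,140,310,185))
print('dark');comps((hsv[:,:,2]<60),t,60,.015,(245,225,300,280))
print('ring');comps((hsv[:,:,1]<110)&(hsv[:,:,2]<150),t,60,.008,(305,145,355,190))
print('rake wood');comps((hsv[:,:,2]>175)&(hsv[:,:,1]>60),t,40,.08,(435,190,490,275))
a=cv2.resize(im[135:265,135:375],None,fx=3.3,fy=3.3,interpolation=cv2.INTER_CUBIC)
b=cv2.resize(im[185:275,430:500],None,fx=6,fy=6,interpolation=cv2.INTER_CUBIC)
cv2.imwrite('pics/za.png',a[:,:,::-1]);cv2.imwrite('pics/zb.png',b[:,:,::-1])
```

```text
bright
169 [256.6 191.2] [0.593  0.1934] ang 21.5 size [0.015 0.104] mar [593.2 193.4] [104.1  14.7] 21.7
180 [337.8 199.9] [ 0.5788 -0.0474] ang 30.900000000000006 size [0.016 0.1  ] mar [579.3 -47.2] [100.4  16. ] 31.1
164 [310.8 202.2] [0.5679 0.0315] ang 149.8 size [0.014 0.103] mar [569.   31.1] [ 13.9 102.8] 59.9
170 [361.3 215.1] [ 0.5367 -0.1175] ang 168.7 size [0.015 0.103] mar [ 537.3 -117.5] [ 14.5 102.9] 78.8
396 [310.2 259.7] [0.4003 0.0243] ang 71.4 size [0.055 0.077] mar [403.1  30.4] [76.9 54.4] 69.3
529 [395.6 279.5] [ 0.3571 -0.2183] ang 97.9 size [0.064 0.08 ] mar [ 357.2 -216.8] [63.5 79.3] 2.9
box
6933 [190.7 191.7] [0.5636 0.3618] ang 1.5999999999999943 size [0.241 0.272] mar [567.1 361.4] [221.1 250.7] 84.5
brass
380 [285.2 163.9] [0.6844 0.1152] ang 115.3 size [0.065 0.078] mar [684.6 115.3] [65.2 78.2] 25.7
dark
82 [280.8 258.6] [0.3988 0.1078] ang 158.0 size [0.024 0.05 ] mar [399.4 109.6] [23.4 50.1] 68.8
ring
320 [328.8 168.8] [ 0.6747 -0.0168] ang 133.9 size [0.083 0.082] mar [675.1 -18.3] [82.8 81. ] 46.7
rake wood
1227 [456.7 238.2] [ 0.4724 -0.3703] ang 175.4 size [0.076 0.157] mar [ 477.7 -373.7] [ 69.6 156.3] 81.4
```

View pics/za.png

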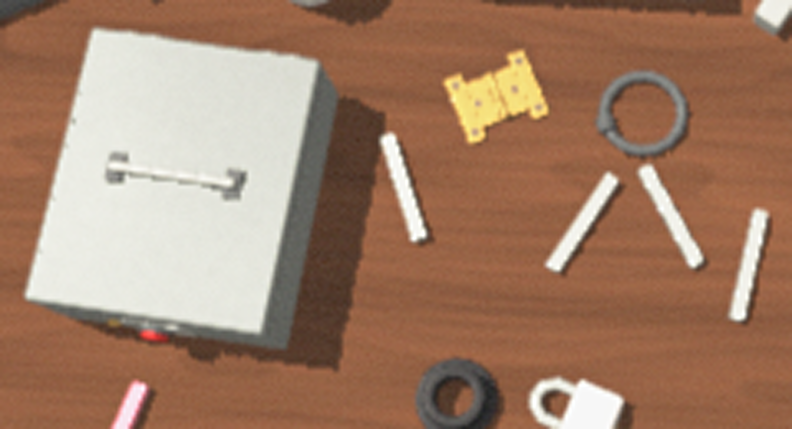

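View pics/zb.png

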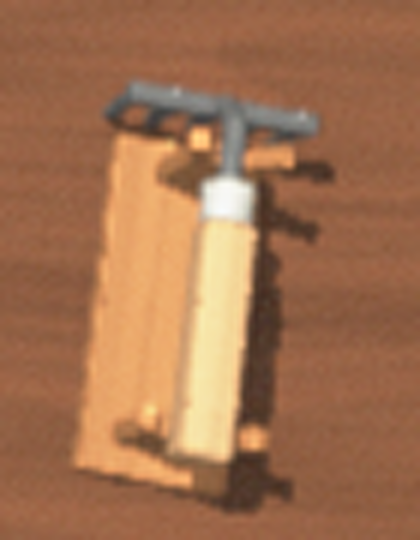

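Run:
```python
from h import *
import pickle
t,s=pickle.load(open('f0.pkl','rb'))
za=lambda x,y:((x+.5)/3.3-.5+135,(y+.5)/3.3-.5+135)
zb=lambda x,y:((x+.5)/6-.5+430,(y+.5)/6-.5+185)
C=[ray(t,*za(*p),.09)[:2] for p in [(93,28),(318,62),(262,335),(27,297)]]
C=np.array(C);print(C.round(3),[np.linalg.norm(C[i]-C[i-1]).round(3) for i in range(4)])
c=C.mean(0);ax=(C[0]+C[1]-C[2]-C[3]);yaw=np.arctan2(ax[1],ax[0]);
ay=(C[0]+C[3]-C[1]-C[2]);print('box',c,np.degrees(yaw),np.degrees(np.arctan2(-ay[0],ay[1])))
yaw=(yaw+np.arctan2(-ay[0],ay[1]))/2
R=np.array([[np.cos(yaw),-np.sin(yaw)],[np.sin(yaw),np.cos(yaw)]])
print('side',c+R@[0,-.1])
for n,p,a in [('A',(.593,.1934),21.5),('B',(.5679,.0315),149.8),('C',(.5788,-.0474),30.9),('D',(.5367,-.1175),168.7),('hinge',(.6844,.1152),0),('ring',(.675,-.017),0),('bush',ray(t,*za(456,392),.02)[:2],0),('padl',(.403,.0304),0)]:
    print(n,(R.T@(np.array(p)-c)+[0,.1]).round(4),round(a-np.degrees(yaw),1))
e1=ray(t,*zb(229,221),.088);e2=ray(t,*zb(202,459),.088)
d=e1-e2;print('handle',e1,e2,np.linalg.norm(d),np.degrees(np.arctan2(d[1],d[0])),'mid',(e1+e2)/2)
h1=ray(t,*zb(112,112),.055);h2=ray(t,*zb(318,126),.055);g=h1-h2
print('head',(h1+h2)/2,np.linalg.norm(g),np.degrees(np.arctan2(g[1],g[0]))-90)
m=(e1+e2)/2;u=d/np.linalg.norm(d);print('pred head',m+.115*u)
# scene check: project handle points and side
im=s['frame'].copy()
for x in (-.055,.055): cv2.circle(im,tuple(int(v) for v in proj(s,m+x*u)),2,(255,0,0),-1)
for z,p in [(0,[-.12,-.1]),(0,[.12,-.1]),(.09,[.12,-.1]),(.09,[-.12,-.1])]:
    q=c+R@p;cv2.circle(im,tuple(int(v) for v in proj(s,[*q,z])),2,(255,0,0),-1)
for p in [(.593,.1934),(.5679,.0315),(.5788,-.0474),(.5367,-.1175)]:
    cv2.circle(im,tuple(int(v) for v in proj(s,[*p,.012])),2,(255,0,0),-1)
cv2.imwrite('pics/sc.png',cv2.resize(im[110:330,180:560],None,fx=2.1,fy=2.1)[:,:,::-1])
```

```text
[[0.7   0.458]
 [0.679 0.262]
 [0.443 0.284]
 [0.465 0.48 ]] [np.float64(0.237), np.float64(0.197), np.float64(0.237), np.float64(0.196)]
box [0.57177139 0.37094631] -5.30542831397236 -6.178661681533603
side [0.5617664  0.27144807]
A [ 0.0389 -0.0745] 27.2
B [ 0.0301 -0.2381] 155.5
C [ 0.0488 -0.3155] 36.6
D [ 0.014  -0.3895] 174.4
hinge [ 0.1377 -0.1432] 5.7
ring [ 0.1415 -0.2757] 5.7
bush [-0.1351 -0.1549] 5.7
padl [-0.1339 -0.2557] 5.7
handle [ 0.51827913 -0.39908462  0.088     ] [ 0.41033897 -0.38311921  0.088     ] 0.10911449471373934 -8.413606039944208 mid [ 0.46430905 -0.39110192  0.088     ]
head [ 0.57361257 -0.40661296  0.055     ] 0.09694844621371589 -1.0975557524304804
pred head [ 0.57807137 -0.40792848  0.088     ]
```

View pics/sc.png

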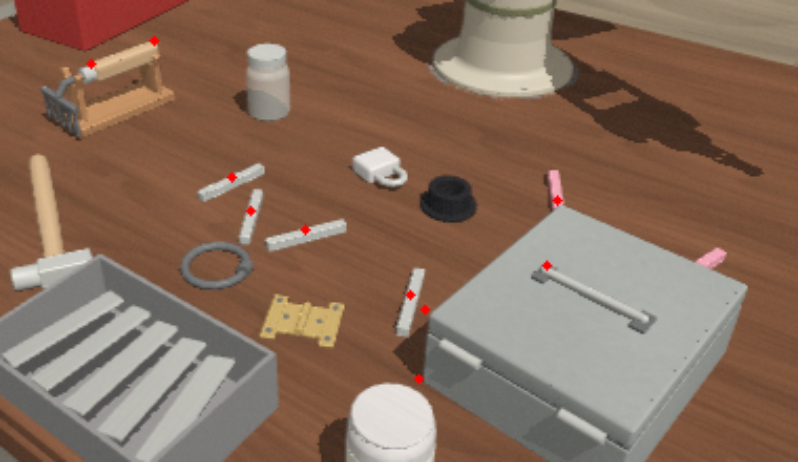

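The crop shows the reprojected bar and handle points on target to about 2 px. The box's side corners are 3–4 px off, at (565,208) and (428,318) against drawn (557,200) and (425,309). I check the box from both views.

Run:
```python
from h import *
import pickle
t,s=pickle.load(open('f0.pkl','rb'))
za=lambda x,y:((x+.5)/3.3-.5+135,(y+.5)/3.3-.5+135)
sc=lambda x,y:((x+.5)/2.1-.5+180,(y+.5)/2.1-.5+110)
for n,p in [('TR',(428,318)),('BR',(565,208)),('BL',(746,290)),('TL',(628,440))]: print('scene top',n,ray(s,*sc(*p),.09).round(4))
print('scene foot TR',ray(s,*sc(428,378),0).round(4))
print('top foot TR,BR',ray(t,*za(340,98),0).round(4),ray(t,*za(287,348),0).round(4))
for p in [(410,298),(307,234),(251,216),(232,181)]: print('bar',ray(s,*sc(*p),.009).round(4))
# edge localisation in top: lid's right edge / foot at mid rows
g=cv2.cvtColor(t['frame'],cv2.COLOR_RGB2GRAY).astype(int)
for r in (175,190,205,220): print(r,g[r,208:250].tolist())
```

```text
scene top TR [0.6877 0.2663 0.09  ]
scene top BR [0.4506 0.2942 0.09  ]
scene top BL [0.4738 0.4844 0.09  ]
scene top TL [0.7122 0.4601 0.09  ]
scene foot TR [0.6738 0.2648 0.    ]
top foot TR,BR [0.6771 0.2596 0.    ] [0.4448 0.2842 0.    ]
bar [0.5938 0.1933 0.009 ]
bar [0.5709 0.0345 0.009 ]
bar [ 0.5837 -0.0431  0.009 ]
bar [ 0.5398 -0.1143  0.009 ]
175 [223, 224, 223, 223, 223, 221, 222, 223, 223, 223, 222, 221, 219, 221, 222, 222, 224, 220, 192, 119, 93, 94, 96, 97, 98, 96, 93, 74, 68, 65, 62, 65, 65, 62, 66, 67, 66, 69, 67, 67, 64, 60]
190 [121, 193, 227, 226, 225, 225, 225, 225, 224, 225, 224, 223, 224, 223, 223, 179, 109, 95, 100, 99, 99, 95, 97, 92, 75, 67, 63, 68, 66, 63, 67, 64, 63, 67, 64, 65, 67, 63, 64, 61, 73, 103]
205 [229, 229, 228, 230, 227, 227, 229, 227, 227, 227, 230, 226, 168, 104, 95, 101, 99, 95, 99, 99, 96, 73, 67, 66, 63, 63, 64, 63, 66, 64, 67, 64, 64, 68, 69, 65, 70, 85, 113, 117, 110, 118]
220 [229, 230, 230, 228, 229, 227, 230, 231, 224, 154, 102, 89, 95, 98, 97, 95, 98, 90, 66, 58, 60, 64, 63, 59, 63, 63, 64, 63, 67, 67, 62, 63, 63, 65, 76, 110, 109, 111, 106, 107, 109, 107]
```

```bash
cat > plan.py <<'E'
from h import *
from scipy.spatial.transform import Rotation as Ro
F=np.array([.5628,.2730]);YB=np.radians(-5.9)       # side foot middle, box yaw
RB=np.array([[np.cos(YB),-np.sin(YB)],[np.sin(YB),np.cos(YB)]])
M=np.array([.4658,-.3892]);YR=np.radians(-8.2);GX=.032   # rested rake, grip x on the handle
HZ=float(env.hold_point_z); SGN=1
def quat(yaw):   # tool x down, tool z along +-rake y
    x=np.array([0,0,-1.]);z=SGN*np.array([-np.sin(yaw),np.cos(yaw),0]);return Ro.from_matrix(np.c_[x,np.cross(z,x),z]).as_quat()
def tcp(tip,yaw,h):  # tine row middle (world xy), tip height h
    p=np.array(tip)-(.115-GX)*np.array([np.cos(yaw),np.sin(yaw)]);return np.array([*p,h+.065-HZ])
def grip_pose(dz): return np.array([*(M+GX*np.array([np.cos(YR),np.sin(YR)])),.075-HZ+dz])
BARS={'A':((.593,.1934),21.5),'B':((.5679,.0315),149.8),'C':((.5788,-.0474),30.9),'D':((.5367,-.1175),168.7)}
def path(name,k,s,Xf,m0,m1,back=.02,bars=BARS):
    p,a=bars[name];p=RB.T@(np.array(p)+[.0012,.0016]-F)
    th=np.radians(a)-YB; th=(th+np.pi/2)%np.pi-np.pi/2   # heading from +Y
    t0=np.array([-np.sin(th),np.cos(th)]);P3=np.array([Xf,-.006-.012*k])
    u=np.linspace(0,1,200)[:,None];P=[p,p+m0*t0,P3-[0,m1],P3]
    c=(1-u)**3*P[0]+3*u*(1-u)**2*P[1]+3*u*u*(1-u)*P[2]+u**3*P[3]
    d=np.gradient(c,axis=0);H=np.unwrap(np.arctan2(-d[:,0],d[:,1]));H[0]=th;H[-1]=0
    S=np.r_[0,np.cumsum(np.linalg.norm(np.diff(c,axis=0),axis=1))]
    rmin=1/np.abs(np.gradient(H,S)).max()
    n=int(max(np.ceil(S[-1]/.05),np.ceil(np.abs(np.diff(H)).sum()/np.radians(10))))
    W=np.abs(np.gradient(H,S))/np.radians(10)+1/.05; L=np.r_[0,np.cumsum(W[1:]*np.diff(S))]
    idx=[int(np.argmin(abs(L-L[-1]*i/n))) for i in range(n+1)]
    out=[]
    def pose(c,h,b): 
        hd=np.array([-np.sin(h),np.cos(h)]);l=np.array([np.cos(h),np.sin(h)])
        return F+RB@(c-b*hd-s*l), np.pi/2+YB+h
    out.append(pose(c[0],H[0],back))
    for i in idx: out.append(pose(c[i],H[i],.009))
    return out,rmin,th
PL=dict(A=dict(k=0,s=0,Xf=.012,m0=.045,m1=.022),B=dict(k=1,s=.008,Xf=.006,m0=.09,m1=.08,back=.017),
        C=dict(k=2,s=.008,Xf=.006,m0=.1,m1=.1),D=dict(k=3,s=0,Xf=.006,m0=.1,m1=.1))
E
python3 - <<'E'
import plan; from plan import *
for sg in (1,-1):
    plan.SGN=sg;print('sgn',sg,[None if j is None else j.round(2)[[0,3,4,5]].tolist() for j in [kinematics.ik(grip_pose(.0),quat(YR))]])
    for n in 'ABCD':
        w,r,th=path(n,**PL[n]);o=[]
        for tip,y in w:
            j=kinematics.ik(tcp(tip,y,.003),quat(y));o.append(None if j is None else round(float(j[5]),2))
        print(n,'rmin',round(r,3),'th',np.degrees(th).round(1),'j6',o)
        if sg==1: print('   ',[((RB.T@(t-F)).round(3).tolist(),round(float(np.degrees(y-YB)-90),1)) for t,y in w])
E
```

```text
sgn 1 [[-0.85, -0.0, 1.16, -2.28]]
A rmin 0.052 th 27.4 j6 [2.74, 2.76, None, None, None]
    [([0.048, -0.092], 27.4), ([0.043, -0.082], 27.4), ([0.021, -0.041], 23.9), ([0.015, -0.029], 12.0), ([0.012, -0.015], 0.0)]
B rmin 0.123 th -24.3 j6 [None, None, None, None, None, 2.84, None, None, None]
    [([0.017, -0.25], -24.3), ([0.02, -0.243], -24.3), ([0.029, -0.222], -14.1), ([0.034, -0.201], -3.4), ([0.035, -0.177], 7.2), ([0.03, -0.146], 16.1), ([0.013, -0.093], 17.4), ([0.002, -0.056], 9.5), ([-0.002, -0.027], 0.0)]
C rmin 0.197 th 36.8 j6 [2.2, 2.21, 2.4, 2.61, 2.81, None, None, None]
    [([0.055, -0.336], 36.8), ([0.049, -0.327], 36.8), ([0.029, -0.298], 27.0), ([0.014, -0.264], 17.6), ([0.003, -0.224], 9.2), ([-0.003, -0.175], 2.5), ([-0.004, -0.112], -1.4), ([-0.002, -0.039], 0.0)]
D rmin 0.468 th -5.4 j6 [2.73, 2.75, 2.76, 2.79, 2.85, None, None, None, None]
    [([0.013, -0.409], -5.4), ([0.014, -0.398], -5.4), ([0.017, -0.359], -1.6), ([0.018, -0.312], 1.0), ([0.016, -0.263], 2.6), ([0.014, -0.209], 3.4), ([0.01, -0.152], 3.3), ([0.007, -0.097], 2.3), ([0.006, -0.051], 0.0)]
sgn -1 [[-0.85, -0.0, 1.16, 0.86]]
A rmin 0.052 th 27.4 j6 [-0.4, -0.39, -0.26, -0.03, 0.2]
B rmin 0.123 th -24.3 j6 [0.2, 0.22, 0.08, -0.07, -0.21, -0.3, -0.23, -0.03, 0.19]
C rmin 0.197 th 36.8 j6 [-0.94, -0.93, -0.74, -0.54, -0.33, -0.13, 0.06, 0.17]
D rmin 0.468 th -5.4 j6 [-0.41, -0.39, -0.38, -0.35, -0.29, -0.2, -0.1, 0.02, 0.14]
```

```bash
sed -i 's/SGN=1$/SGN=-1/; s/-.006-.012\*k\]/-.011-.012*k]/' plan.py
cat > act.py <<'E'
from plan import *
def push(n,**kw):
    w,r,th=path(n,**{**PL[n],**kw})
    tip,y=w[0];env.movel(tcp(tip,y,.048),.3,quat(y));env.movel(tcp(tip,y,.003),.15)
    for tip,y in w[1:]: env.movel(tcp(tip,y,.003),.1,quat(y))
    fwd=np.array([np.cos(y),np.sin(y)])
    g=env.movel(tcp(tip+.014*fwd,y,.003),.025,guard=4)
    st=monitor.sense();e=st['position'][:2]+(.115-GX)*fwd
    print(n,'guard',g,'tip box frame',(RB.T@(e-F)).round(4),'f',np.round(st['contact_force'],1),'clock',round(st['clock'],1))
    env.movel(tcp(e-.02*fwd,y,.003),.15);env.movel(tcp(e-.02*fwd,y,.048),.2)
E
python3 - <<'E'
from plan import *
env.release()
p=grip_pose(.11);env.reach(p,quat(YR))
env.movel(grip_pose(0),.15)
f0=np.array(monitor.sense()['contact_force'])
env.close_gripper(60)
st=monitor.sense();print(st['clock'],st['finger_gap'],st['position']-grip_pose(0),np.round(st['contact_force']-f0,2))
env.movel(grip_pose(.05),.12)
st=monitor.sense();print(st['clock'],st['finger_gap'],np.round(st['contact_force']-f0,2),np.round(st['ft_torque'],2))
d=snap('scene');cv2.imwrite('pics/lift.png',cv2.resize(d['frame'][90:230,120:360],None,fx=3,fy=3)[:,:,::-1])
E
```

```text
5.3667 -0.002691719124352125 [ 8.13860360e-06 -5.43270816e-06 -2.53433773e-05] [-0.18 -0.78 -1.52]
5.9333 -0.0013667894576676245 [ 0.3   0.15 -1.29] [-0.02  0.02 -0.01]
```

View pics/lift.png

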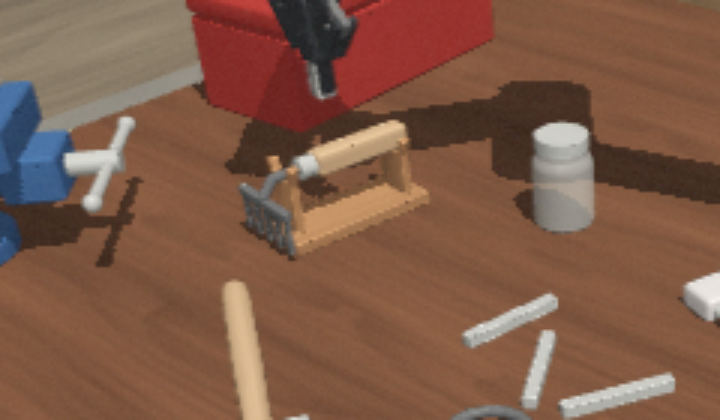

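The picture shows the rake still on its rest and the gripper shut behind it: the grasp missed. I compare the TCP with where I believe the handle is.

Run:
```python
from plan import *
d=snap('scene','n1.png');t=snap('top');st=monitor.sense()
print(st['position'],st['ee_rot'],quat(YR),st['joints'])
p=st['position'];print('tcp px scene (crop coords)',(proj(d,p)-[120,90])*3,'top',proj(t,p))
print('handle mid',(proj(d,[*M,.075])-[120,90])*3)
cv2.imwrite('pics/n2.png',cv2.resize(t['frame'][170:290,410:530],None,fx=5,fy=5)[:,:,::-1])
```

```text
[ 0.49711269 -0.39338745  0.10517427] [-0.53446876 -0.46363827  0.53448236 -0.4622892 ] [ 0.53446911  0.46297167 -0.53446911  0.46297167] [-8.53936634e-01  6.25750235e-01  1.25494626e+00 -1.41022160e-05
  1.26280408e+00  8.60009871e-01]
tcp px scene (crop coords) [329.4817973 129.1832009] top [468.26841106 227.95893   ]
handle mid [359.24159206 146.4393812 ]
```

View pics/n2.png

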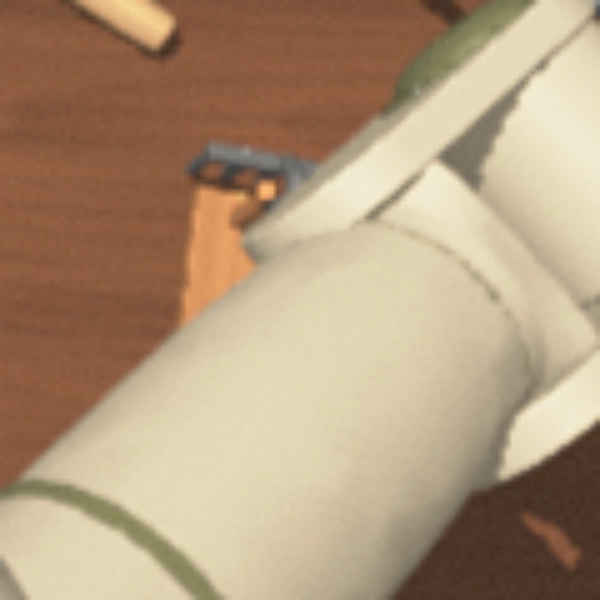

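Run:
```python
from plan import *
import pickle
t,s=pickle.load(open('f0.pkl','rb'))
R=Ro.from_quat([-0.43314392,0.55941552,0.43282136,0.55866473]).as_matrix();p=np.array([.13118501,.50806987,.19260307])
for sg in(1,-1): print('open tips start',proj(s,p-.013*R[:,0]+sg*.05*R[:,2]),proj(t,p-.013*R[:,0]+sg*.05*R[:,2]))
print(R.round(2).tolist())
d=snap('scene');st=monitor.sense();p=st['position']
for dz in(0,.01,.02,.03,.04): print(dz,(proj(d,p+[0,0,dz])).round(1))
# dark gripper columns in the scene picture
g=cv2.cvtColor(d['frame'],cv2.COLOR_RGB2GRAY)
print(d['view'].round(3).tolist()==s['view'].round(3).tolist())
w=snap('wrist');print(w['mtx'].round(1).tolist())
c=-w['view'][:3,:3].T@w['view'][:3,3];print('wrist cam',c.round(3),w['view'][:3,:3].round(2).tolist())
def wp(q):
    q=w['view'][:3,:3]@np.array(q)+w['view'][:3,3];th=np.arctan2(np.hypot(q[0],q[1]),q[2]);f=w['mtx'][0,0]
    return (np.array([w['mtx'][0,2],w['mtx'][1,2]])+f*th*q[:2]/np.hypot(*q[:2])).round(1)
print('wrist px tcp',wp(p)); u=np.array([np.cos(YR),np.sin(YR)])
a=w['frame'].copy()
for x in(-.055,.055,.115): 
    q=wp([*(M+x*u),.088 if x<.1 else .058]);print(x,q);cv2.circle(a,tuple(int(v) for v in q),3,(255,0,0),-1)
cv2.circle(a,tuple(int(v) for v in wp(p)),3,(0,255,0),-1)
cv2.imwrite('pics/w1.png',np.hstack([cv2.resize(a,(480,300)),cv2.resize(d['frame'][70:170,170:277],(320,300))])[:,:,::-1])
```

```text
open tips start [622.27112173 144.9206027 ] [ 65.97593907 355.21501045]
open tips start [577.05195751 130.54604686] [107.04303783 369.43301413]
[[-0.0, -0.97, 0.25], [-0.0, 0.25, 0.97], [-1.0, 0.0, -0.0]]
0 [229.8 133. ]
0.01 [229.3 130. ]
0.02 [228.9 127. ]
0.03 [228.4 123.9]
0.04 [227.9 120.8]
True
[[309.7, 0.0, 319.6], [0.0, 309.7, 198.2], [0.0, 0.0, 1.0]]
wrist cam [ 0.574 -0.404  0.287] [[-0.14, -0.99, -0.0], [-0.94, 0.13, 0.31], [-0.3, 0.04, -0.95]]
wrist px tcp [320.3 227.1]
-0.055 [320.4 315.9]
0.055 [320.7 184.5]
0.115 [320.7  94.2]
```

View pics/w1.png

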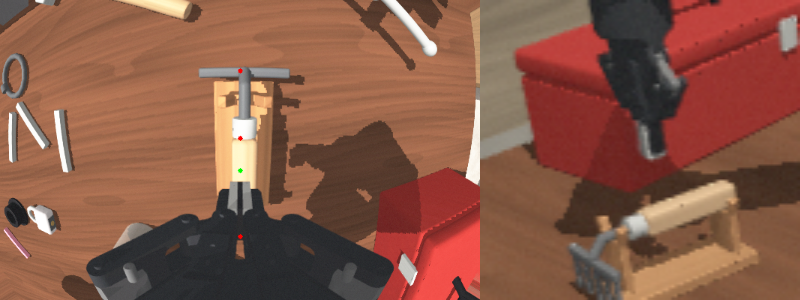

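The wrist view shows my handle marks falling on the handle and the gripper centred over it in line. The real fingertips show at about (320,245) where the reported TCP should show at (320,227), and they are also about 12 px too high in the scene view. So the fingers end about 37 mm short of the reported TCP, and they closed above the handle. I calibrate by touching bare shelf gently.

Run:
```python
from plan import *
env.movel([.48,-.265,.11],.3)
env.movel([.48,-.265,.012],.25)
f0=np.array(monitor.sense()['contact_force'])
try:
    g=env.movel([.48,-.265,-.055],.03,guard=4)
except env.MotionError as e: g=str(e)
st=monitor.sense();print(g,st['position'],np.round(st['contact_force']-f0,2),st['clock'],st['finger_gap'])
```

```text
True [ 0.47995807 -0.26501347 -0.03813319] [-2.25  0.97  6.9 ] 8.8333 -0.002943914023059343
```

```bash
sed -i 's/^HZ=float(env.hold_point_z)/HZ=float(env.hold_point_z)+.038/' plan.py
python3 - <<'E'
from plan import *
for n in 'ABCD': 
    for tip,y in path(n,**PL[n])[0]: assert kinematics.ik(tcp(tip,y,.003),quat(y)) is not None
env.movel([.48,-.265,.075],.25)
env.release()
env.movel(grip_pose(.06),.3,quat(YR))
env.movel(grip_pose(0),.15)
f0=np.array(monitor.sense()['contact_force'])
env.close_gripper(60)
st=monitor.sense();print(st['clock'],st['finger_gap'],np.round(st['contact_force']-f0,2))
env.movel(grip_pose(.05),.12)
st=monitor.sense();print(st['clock'],st['finger_gap'],np.round(st['contact_force']-f0,2),np.round(st['ft_torque'],2))
w=snap('wrist');d=snap('scene')
cv2.imwrite('pics/w2.png',np.hstack([cv2.resize(w['frame'],(480,300)),cv2.resize(d['frame'][70:170,170:277],(320,300))])[:,:,::-1])
E
```

```text
11.9417 0.27274917993303616 [-0.03  0.44  3.89]
12.5083 0.27398279897463423 [ 0.53  0.25 -3.06] [-0.03  0.07 -0.01]
```

View pics/w2.png

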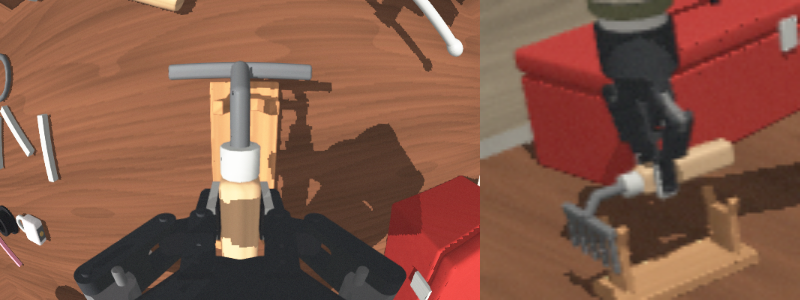

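The rake is held: the gap is 23 mm and the scene crop shows it level and clear of the forks. Now bar A.

```bash
sed -i 's/,\.003),\(\.[0-9]*\)/,.004),\1/g' act.py
python3 - <<'E'
from act import *
push('A')
d=snap('top')
hsv=cv2.cvtColor(d['frame'],cv2.COLOR_RGB2HSV)
cv2.imwrite('pics/a1.png',np.hstack([cv2.resize(d['frame'][135:255,135:305],None,fx=2.5,fy=2.5),cv2.resize(snap('wrist')['frame'][0:400:1,170:540],(370,300))])[:,:,::-1])
E
```

```text
A guard True tip box frame [ 0.0124 -0.0141] f [ 0.4 -2.6 -0.6] clock 17.5
```

View pics/a1.png

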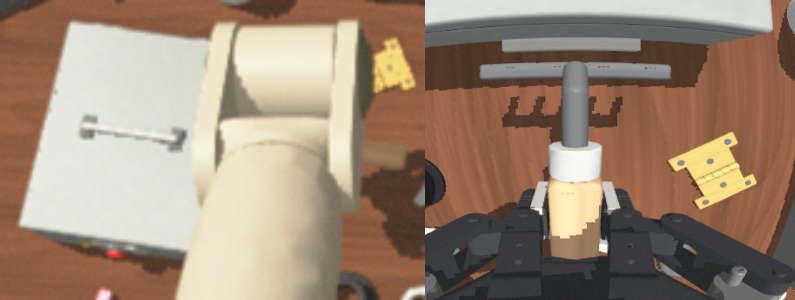

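The wrist picture shows bar A lying flat and parallel against the box side, at (571,45) in the picture and centred on the head. Next is bar B, with a numeric check from the wrist camera.

```bash
cat >> act.py <<'E'
def bars_seen(fn):
    w=snap('wrist',fn);R=w['view'][:3,:3];c=-R.T@w['view'][:3,3];K=w['mtx']
    hsv=cv2.cvtColor(w['frame'],cv2.COLOR_RGB2HSV);m=((hsv[:,:,1]<45)&(hsv[:,:,2]>120)).astype(np.uint8)
    n,l,st,_=cv2.connectedComponentsWithStats(m)
    for i in range(1,n):
        if not 250<st[i,4]<8000: continue
        v,u=np.nonzero(l==i);x=(u-K[0,2])/K[0,0];y=(v-K[1,2])/K[1,1];th=np.hypot(x,y);s=np.sin(th)/np.maximum(th,1e-6)
        r=np.c_[x*s,y*s,np.cos(th)]@R;P=c+r*((.012-c[2])/r[:,2])[:,None]
        if not np.all(np.isfinite(P)) or np.abs(P).max()>1.2: continue
        b=(P[:,:2]-F)@RB;q=cv2.minAreaRect((b*1000).astype(np.float32))
        print('  blob px',st[i].tolist(),'box frame mm',np.round(q[0],0),np.round(q[1],0),round(q[2],1))
E
python3 - <<'E'
from act import *
bars_seen('wA.png');push('B');bars_seen('wB.png')
E
```

```text
blob px [533, 0, 107, 66, 6513] box frame mm [292.  63.] [206.  71.] 18.7
  blob px [247, 49, 139, 20, 2271] box frame mm [ 8. -6.] [99. 13.] 0.3
  blob px [225, 82, 191, 162, 7506] box frame mm [ 11. -86.] [125. 139.] 89.6
  blob px [35, 116, 46, 69, 618] box frame mm [-248.  -64.] [99. 10.] 34.8
  blob px [540, 159, 100, 241, 7957] box frame mm [ 419. -273.] [227. 497.] 19.7
  blob px [275, 242, 18, 44, 460] box frame mm [ -19. -168.] [43. 11.] 80.9
  blob px [347, 242, 18, 44, 452] box frame mm [  42. -167.] [11. 43.] 8.9
  blob px [0, 271, 52, 106, 2283] box frame mm [-579. -449.] [502. 136.] 46.7
B guard True tip box frame [-0.0017 -0.0261] f [ 0.6 -1.9 -1.6] clock 23.7
  blob px [109, 0, 181, 29, 2010] box frame mm [-105.   29.] [ 26. 159.] 80.1
  blob px [357, 0, 177, 28, 2034] box frame mm [104.  29.] [156.  26.] 10.2
  blob px [541, 0, 99, 57, 5088] box frame mm [287.  59.] [195.  61.] 18.8
  blob px [263, 35, 140, 34, 4378] box frame mm [  7. -12.] [101.  24.] 0.2
  blob px [225, 82, 191, 162, 7375] box frame mm [ -1. -98.] [141. 125.] 0.5
  blob px [41, 102, 49, 72, 657] box frame mm [-248.  -64.] [99. 10.] 34.8
  blob px [552, 150, 88, 250, 6870] box frame mm [ 391. -279.] [207. 517.] 34.4
  blob px [275, 242, 18, 44, 459] box frame mm [ -33. -180.] [43. 11.] 80.9
  blob px [347, 242, 18, 44, 446] box frame mm [  29. -180.] [11. 43.] 8.9
  blob px [0, 264, 54, 101, 2053] box frame mm [-507. -374.] [286. 136.] 48.6
```

A sits at (8, -6) mm in the box frame. A and B together measure 101 x 24 mm, so they are flush. Now C, then D.

Run:
```python
from act import *
push('C');bars_seen('wC.png')
```

```text
C guard True tip box frame [-0.0019 -0.0381] f [ 0.7 -2.6 -0.1] clock 30.6
  blob px [540, 0, 100, 45, 3847] box frame mm [286.  55.] [191.  46.] 18.8
  blob px [253, 19, 150, 50, 6476] box frame mm [  4. -17.] [ 36. 108.] 90.0
  blob px [225, 83, 88, 21, 1431] box frame mm [-40. -54.] [65. 13.] 0.1
  blob px [293, 82, 123, 161, 5855] box frame mm [  21. -108.] [135.  76.] 79.5
  blob px [39, 88, 51, 72, 502] box frame mm [-248.  -64.] [98. 10.] 34.8
  blob px [556, 140, 84, 260, 6733] box frame mm [ 394. -285.] [199. 524.] 33.8
  blob px [275, 242, 18, 44, 463] box frame mm [ -33. -192.] [43. 11.] 80.9
  blob px [347, 242, 18, 44, 447] box frame mm [  28. -192.] [11. 43.] 9.7
  blob px [0, 262, 51, 98, 1795] box frame mm [-499. -371.] [268. 128.] 48.9
  blob px [160, 284, 39, 35, 507] box frame mm [-148. -239.] [66. 20.] 36.2
  blob px [453, 296, 36, 28, 292] box frame mm [ 157. -249.] [18. 63.] 54.5
```

Run:
```python
from act import *
push('D',Xf=.005)
st=monitor.sense();y=np.pi/2+YB;fwd=np.array([np.cos(y),np.sin(y)])
e=st['position'][:2]+(.115-GX)*fwd
env.movel(tcp(e-.04*fwd,y,.06),.25);bars_seen('wD.png');print(monitor.sense()['clock'])
w=cv2.imread('pics/wD.png');cv2.imwrite('pics/wDz.png',cv2.resize(w[0:160,180:480],None,fx=2.6,fy=2.6))
```

```text
D guard True tip box frame [ 0.0051 -0.0501] f [ 0.9 -2.9 -0.7] clock 38.1
  blob px [248, 0, 134, 20, 2327] box frame mm [  0. -40.] [ 17. 102.] 89.3
  blob px [294, 81, 53, 163, 4087] box frame mm [   6. -164.] [132.  43.] 88.4
  blob px [225, 83, 87, 20, 1390] box frame mm [ -36. -106.] [13. 67.] 89.7
  blob px [329, 83, 87, 20, 1383] box frame mm [  45. -106.] [13. 67.] 89.9
  blob px [147, 229, 54, 76, 2766] box frame mm [-138. -261.] [87. 58.] 74.2
  blob px [0, 235, 38, 99, 1003] box frame mm [-467. -355.] [214.  92.] 63.2
  blob px [275, 242, 18, 44, 453] box frame mm [ -28. -251.] [45. 12.] 81.2
  blob px [347, 242, 18, 44, 438] box frame mm [  36. -251.] [11. 45.] 9.9
  blob px [444, 245, 49, 63, 612] box frame mm [ 154. -267.] [44. 77.] 25.7
  blob px [508, 330, 45, 31, 649] box frame mm [ 288. -393.] [ 26. 127.] 53.0
39.1417
```

View pics/wDz.png

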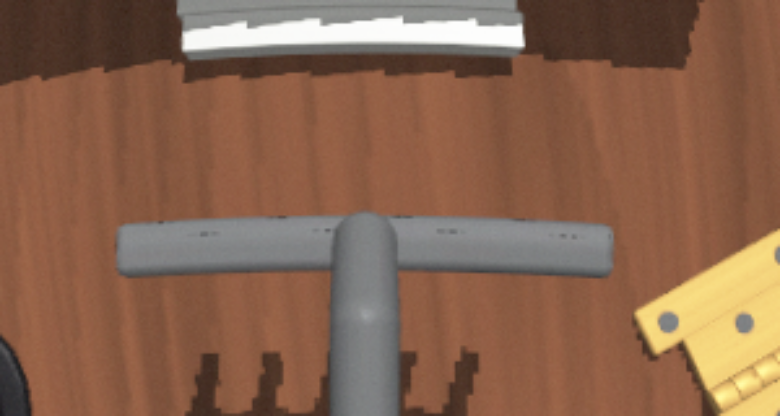

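The crop shows bar D flush against the others in one block parallel to the box; its lower edge runs from (182,55) to (524,48). A and B are centred at about +7 mm along the side, C and D at about 0. The rake goes back now.

Run:
```python
from act import *
p=np.array(monitor.sense()['position']);env.movel(p+[0,0,.06],.25)
env.movel(grip_pose(.1),.3,quat(YR));env.movel(grip_pose(.025),.15)
f0=np.array(monitor.sense()['contact_force'])
g=env.movel(grip_pose(0),.04,guard=8)
st=monitor.sense();print(g,st['position']-grip_pose(0),np.round(np.array(st['contact_force'])-f0,1))
if not g or st['position'][2]-grip_pose(0)[2]<.004:
    env.release();env.movel(grip_pose(.12),.15)
    env.reach([.3,-.42,.25],quat(YR))
print(monitor.sense()['clock'])
import pickle
t=snap('top');s=snap('scene');pickle.dump((t,s),open('f1.pkl','wb'))
a=cv2.resize(t['frame'][140:280,150:490],None,fx=2.2,fy=2.2);b=cv2.resize(s['frame'][120:290,180:460],None,fx=1.7,fy=1.7)
b=cv2.copyMakeBorder(b,0,0,0,max(0,a.shape[1]-b.shape[1]),cv2.BORDER_CONSTANT)[:,:a.shape[1]]
cv2.imwrite('pics/end.png',np.vstack([a,b])[:,:,::-1]);print(a.shape,b.shape)
t0,s0=pickle.load(open('f0.pkl','rb'))
hs=cv2.cvtColor(t['frame'],cv2.COLOR_RGB2HSV);m=((hs[:,:,1]<70)&(hs[:,:,2]>140)).astype(np.uint8);m[:170]=0;m[:,:215]=0;m[:,290:]=0;m[245:]=0
n,l,st,c=cv2.connectedComponentsWithStats(m)
for i in range(1,n):
    if st[i,4]>60:
        v,u=np.nonzero(l==i);P=np.array([RB.T@(ray(t,x,y,.012)[:2]-F) for x,y in zip(u,v)])*1000
        print(st[i,4],cv2.minAreaRect(P.astype(np.float32)))
for nm,r in dict(rake=(435,190,490,275),hinge=(268,148,305,180),ring=(312,150,350,188),bush=(256,240,290,272),padlock=(292,246,330,276),hammer=(365,115,450,182),jar=(375,262,418,300)).items():
    x=t['frame'][r[1]:r[3],r[0]:r[2]].astype(int)-t0['frame'][r[1]:r[3],r[0]:r[2]];print(nm,'changed px',int((np.abs(x).max(2)>60).sum()))
```

```text
True [-3.20707740e-04  5.48055826e-05  5.65788166e-04] [-0.6  1.3  5.2]
45.0167
(308, 748, 3) (289, 748, 3)
415 ((0.01116180419921875, 22.722881317138672), (178.69326782226562, 35.811222076416016), 12.0899019241333)
127 ((2.346820831298828, -42.499237060546875), (101.3562240600586, 13.433170318603516), 0.01608613319694996)
rake changed px 106
hinge changed px 0
ring changed px 18
bush changed px 0
padlock changed px 0
hammer changed px 0
jar changed px 0
```

View pics/end.png

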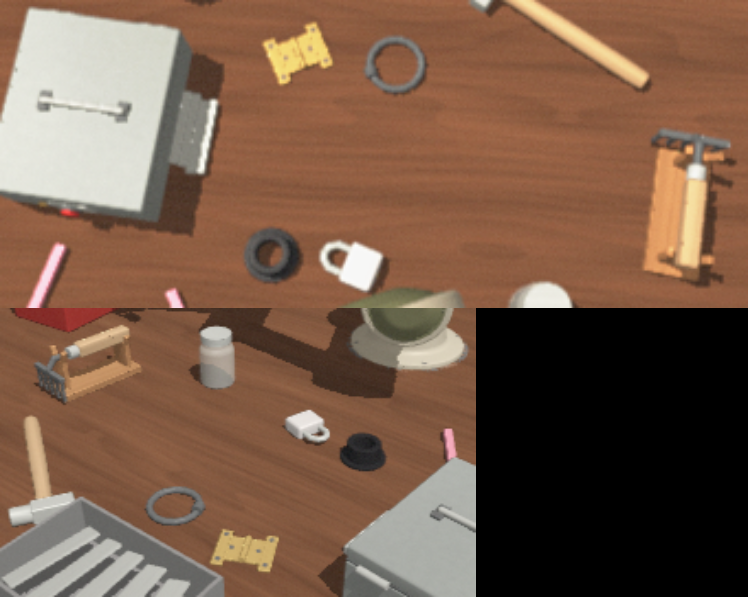

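The last picture shows the row lying against the box side at (195,135), the rake back on its rest at (692,205), and everything else where it was. One numeric check of the rake against the first pictures, then hand-in.

Run:
```python
from h import *
import pickle
A=pickle.load(open('f0.pkl','rb'));B=pickle.load(open('f1.pkl','rb'))
for n,i,(x0,y0,x1,y1) in (('top',0,(435,190,490,275)),('scene',1,(190,120,275,185))):
    a,b=[cv2.cvtColor(f[i]['frame'][y0:y1,x0:x1],cv2.COLOR_RGB2GRAY).astype(np.float32) for f in (A,B)]
    # handle colour (pale wood) centroid and axis
    for f in (A,B):
        h=cv2.cvtColor(f[i]['frame'][y0:y1,x0:x1],cv2.COLOR_RGB2HSV);m=(h[:,:,2]>190)&(h[:,:,1]<140)&(h[:,:,1]>60)
        v,u=np.nonzero(m);w,V=np.linalg.eigh(np.cov(u,v));print(n,len(u),u.mean().round(2),v.mean().round(2),np.degrees(np.arctan2(V[1,1],V[0,1])).round(1)%180)
    print(n,'phase shift px',cv2.phaseCorrelate(a,b))
job.hand_in();print(monitor.sense()['clock'])
```

```text
top 833 24.59 47.87 88.5
top 561 26.32 49.19 91.8
top phase shift px ((-0.5400955322373946, -0.03273014383366757), 0.9787017107892919)
scene 464 45.97 32.14 128.6
scene 479 46.87 32.06 131.0
scene phase shift px ((0.2511280114291381, 0.19091437605293038), 0.9852268812097149)
the job is handed in; nothing more can be done
the job is handed in; nothing more can be done
```

The four spindles are combed into one close row against the lockbox's right-hand side, the rake is back on its rest, and the job is handed in. The clock read about 45 s.

- **Row:** Each of the four pushes ended on contact, and the tine positions stepped outward by 12 mm per bar, so the bars are touching and parallel to the side. Along the side, the inner two bars centre at about +7 mm and the outer two at about 0 to +2 mm. That leaves about 8 mm of stagger at the ends, which I did not tidy.
- **Missed first grasp:** The fingers closed above the handle because they end about 38 mm short of the reported TCP. I measured this by touching bare shelf lightly, corrected for it, and the second grasp held.
- **Rake:** It was laid back at the pose where it was gripped, to within 0.6 mm. Image alignment against the first pictures shows a shift of 0.5 px or less. My colour check of the handle was less clean: its angle differed by 2–3° and its centre by up to about 2 px, which I put down to the arm's shadow.
- **Bystanders:** The hinge, bushing, padlock, hammer and jar show no change in the top view. The ring's patch changed by 18 pixels, which I take to be the bar that lay beside it. The pink look-alikes were never approached and I did not compare them.
- **Calibration:** The scene camera placed points 3–8 mm away from the top camera, so I relied mainly on the top view and ended each push on contact.

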